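# Load the bench cooler and start it

## Robot

A 6-joint arm with a two-finger parallel gripper is mounted at the origin on the work surface. World frame = base frame: x ahead of the robot, y to its left, z up, the work surface at z = 0. Lengths are in mm, angles in rad, forces in N, time in s.
With the tool pointing down it reaches from about 400 to 925 mm from the base axis. Payload 12.5 kg.
Tool frame: the origin (TCP) lies between the finger pads; the fingertips stand env.tip_extent ahead of it and the grasp point (between the pads) lies 11 mm behind it (env.tip_extent is the distance from the TCP to the fingertips, in mm); z points along the fingers, y is the line along which they close (so a half turn about z gives the same grasp; the last joint's range is limited). The gripper opens to 95 mm and grips with 3 to 60 N. Pads are 20 mm wide; open, the fingers measure 119 mm over their backs; the gripper's body (75 mm by 180 mm) begins 59 mm behind the grasp point.
Start: joints at [1.196, 0.491, 1.559, -0, 1.092, -0.106], TCP at [165.966, 602.579, 222.661] pointing down, gripper open.
Joint ranges: [-3.1, 3.1], [-0.84, 2.19], [0.05, 2.79], [-1.13, 4.28], [0.06, 2.93], [-2.69, 2.69]. Speed limits (rad/s): [2.22, 2.22, 2.79, 3.14, 3.14, 3.14].

## Interface

Orientations are given as [roll, pitch, yaw] about the fixed x, y, z axes, in that order (R = Rz(yaw) Ry(pitch) Rx(roll)).
In Python, from cell import env gives the robot as it stands.
- The arm moves only by the tool carry_out, never from a script. Its argument "motion" is a list of rows, each a list of 5 numbers: the shift along the tool's x, y, z in mm, then the turn about the tool's z in degrees, then the closure, from 0 (fully open) to 1 (shut). A call has 1 to 12 rows; each row shifts and turns the commanded pose from where the row before left it, along the tool's axes as they then stand; what a row does not reach is not made up. A row lasts 1/10 s, in which the tool goes at most 50 mm and 8.59 degrees, less where a joint would pass 70% of its speed; a pose out of reach is approached as far as the arm can. A call with a gripper value outside its range is refused whole. The fingers move at their own pace and stop on an object; the grip force is fixed at half the most. Time passes only in rows, so rows that do not move let the fingers close. It gives the time, the measured TCP pose, the force, the opening and the grip force at its end, in the units of the state.
- env.state(): the state, without advancing time (a new reading comes with each control period).
- env.read_camera(name): name is "side" or "top" or "wrist"; returns a dict with "color" (420x560x3 uint8, red, green, blue), "K" (3x3 intrinsics, pixels), "R" (3x3) and "t" (3): a world point X has camera coordinates R X + t; the wrist camera has in their place "hand_eye" (4x4, takes a point from camera to tool coordinates, whose origin is the TCP and whose axes are the flange's). Camera axes: x right, y down, z forward; pixel columns grow to the right and rows downward; lengths in mm; the calibration is good to about 2 mm. A picture is of the moment at which its call begins: read the wrist's pose just before it. There is no depth.
- env.job_done(): hands the job in; it is judged then, once.
The state is a dict: "t": time; "joints": joint angles; "qvel": joint speeds; "tau": joint torques, N m; "eef_pos": TCP position; "tcp_rot": TCP orientation; "ft_force": force on the tool from outside, world axes, zero at the start; "moment": the same for the moment, N m; "opening": opening from 0.0 (shut) to 1.0 (fully open); "grip_force": force on a finger pad.
Only numpy, scipy, OpenCV 4.12 (cv2) and the standard library are available. Lean on these libraries where they do the work, as an engineer would, in place of code of your own. Each camera call takes 0.05 s, during which the arm holds its last target. There are 200 camera calls.

## Task

Load the cooler: slide every flat aluminium mould along the bench, without lifting it, until it lies wholly and squarely on the dark cold plate, and draw every test strip up out of the slotted rack and stand it in the cooler's glass jar (leaning on the rim is fine; do not drop them). When everything is loaded, switch the cooler on by pushing its lever fully over to the console side, and leave the other things on the bench alone.

Things in the scene. Friction and masses are not known exactly. Their poses are not given: they have to be found in the camera images.
- cooler: Fixed bench cooler. Origin: centre of its cold plate, at bench height; x away from the robot, y along the plate. Cold plate: dark steel, 140 mm (x) by 340 mm (y), flush with the bench, no step. White console behind it, x 95 to 155 mm, 500 mm long, 50 mm high. Glass jar fixed at y = +235 mm; switch lever at x = -30, y = -235 mm.
- jar_in (a point): Centre of the inner floor of the round glass jar fixed to the cooler (6 mm above the bench). Jar: inner diameter 84 mm, wall 3 mm, rim 100 mm above the bench. Upright, z up.
- power (a joint): The cooler's switch: a black lever 80 mm long on a white block. 0 = off, leaning towards the cooler's -x; 1.0 = fully on, leaning towards its +x. It swings about the cooler's y axis, by 0.5 rad either side of upright, and stays where it is left. Push its upper part.
- power_tip (a point): The tip of the switch lever (moves with it).
- rack: Grey slotted rack, fixed, 215 mm (x) by 55 mm (y), 70 mm high. Origin: centre of its underside. Five slots in a row along its x at -84, -42, 0, 42 and 84 mm, 12 mm wide, with a floor 6 mm above the bench.
- mould1: Flat aluminium mould, 90 x 90 mm, 14 mm thick, with a grip rib on top: 14 mm wide (y), 70 mm long (x), centred, its top 42 mm above the underside. Origin: centre of the underside; z up; mass about 0.4 kg. All moulds are alike; two or three are present, lying on the bench between the robot and the cooler.
- mould2: Flat aluminium mould, 90 x 90 mm, 14 mm thick, with a grip rib on top: 14 mm wide (y), 70 mm long (x), centred, its top 42 mm above the underside. Origin: centre of the underside; z up; mass about 0.4 kg. All moulds are alike; two or three are present, lying on the bench between the robot and the cooler.
- mould3: Flat aluminium mould, 90 x 90 mm, 14 mm thick, with a grip rib on top: 14 mm wide (y), 70 mm long (x), centred, its top 42 mm above the underside. Origin: centre of the underside; z up; mass about 0.4 kg. All moulds are alike; two or three are present, lying on the bench between the robot and the cooler.
- strip1: Flat aluminium test strip, 8 mm thick (x), 30 mm wide (y), 160 mm long (z), about 90 g. Origin: centre of its lower end; z along its length. All strips are alike; three or four are present, each standing in a slot of the rack with its upper 90 mm showing; fingers opened to about 30 mm fit between neighbours (34 mm face to face).
- strip2: Flat aluminium test strip, 8 mm thick (x), 30 mm wide (y), 160 mm long (z), about 90 g. Origin: centre of its lower end; z along its length. All strips are alike; three or four are present, each standing in a slot of the rack with its upper 90 mm showing; fingers opened to about 30 mm fit between neighbours (34 mm face to face).
- strip3: Flat aluminium test strip, 8 mm thick (x), 30 mm wide (y), 160 mm long (z), about 90 g. Origin: centre of its lower end; z along its length. All strips are alike; three or four are present, each standing in a slot of the rack with its upper 90 mm showing; fingers opened to about 30 mm fit between neighbours (34 mm face to face).
- strip4: Flat aluminium test strip, 8 mm thick (x), 30 mm wide (y), 160 mm long (z), about 90 g. Origin: centre of its lower end; z along its length. All strips are alike; three or four are present, each standing in a slot of the rack with its upper 90 mm showing; fingers opened to about 30 mm fit between neighbours (34 mm face to face).
- strip5: Flat aluminium test strip, 8 mm thick (x), 30 mm wide (y), 160 mm long (z), about 90 g. Origin: centre of its lower end; z along its length. All strips are alike; three or four are present, each standing in a slot of the rack with its upper 90 mm showing; fingers opened to about 30 mm fit between neighbours (34 mm face to face).
- flask: Bystander to be left alone: conical amber flask with a cork, 72 mm across, 121 mm tall. Origin: centre of the underside.
- bottle: Bystander to be left alone: white plastic bottle, 56 mm across, 150 mm tall. Origin: centre of the underside.
- pot: Bystander to be left alone: small amber jar, 44 mm across, 50 mm tall. Origin: centre of the underside.
- spatula: Bystander to be left alone: spatula about 170 mm long lying on the bench. Origin: on its length near the underside.
- dish: Bystander to be left alone: shallow white ceramic dish, 60 mm across, 20 mm tall. Origin: centre of the underside.
- weight: Bystander to be left alone: brass cylinder, 36 mm across, 30 mm tall. Origin: centre of the underside.
Things that resemble listed ones, but are neither listed nor needed, are in the scene too. What is shaped like the mould3 but orange or pink is not meant.

How it is judged (in metres and radians):
On the way, in this order (a step that is already met when the one before it is completed fails the run):
1. every mould lies squarely on the cold plate and every strip stands in the jar, released (x of mould1 in the frame of cooler between -0.026 and 0.026 m and y of mould1 in the frame of cooler between -0.127 and 0.127 m and height (world z) of each of mould1, mould2, mould3 below 0.006 m and (angle between the x axis of mould1 and the x axis of cooler, either way round below 0.2 rad or angle between the x axis of mould1 and the y axis of cooler, either way round below 0.2 rad) and contact force between the fingers and mould1 below 0.1 N and linear speed of each of mould1, mould2, mould3, strip1, strip2, strip3, strip4, strip5 below 0.03 m/s and x of mould2 in the frame of cooler between -0.026 and 0.026 m and y of mould2 in the frame of cooler between -0.127 and 0.127 m and (angle between the x axis of mould2 and the x axis of cooler, either way round below 0.2 rad or angle between the x axis of mould2 and the y axis of cooler, either way round below 0.2 rad) and contact force between the fingers and mould2 below 0.1 N and x of mould3 in the frame of cooler between -0.026 and 0.026 m and y of mould3 in the frame of cooler between -0.127 and 0.127 m and (angle between the x axis of mould3 and the x axis of cooler, either way round below 0.2 rad or angle between the x axis of mould3 and the y axis of cooler, either way round below 0.2 rad) and contact force between the fingers and mould3 below 0.1 N and horizontal distance between each of strip1, strip2, strip3, strip4, strip5 and jar_in below 0.045 m and z of each of strip1, strip2, strip3, strip4, strip5 in the frame of jar_in below 0.05 m and angle between each of strip1, strip2, strip3, strip4, strip5's own z axis and vertical below 0.8 rad and contact force between the fingers and strip1 below 0.1 N and contact force between the fingers and strip2 below 0.1 N and contact force between the fingers and strip3 below 0.1 N and contact force between the fingers and strip4 below 0.1 N and contact force between the fingers and strip5 below 0.1 N), for 0.3 s.
2. the cooler's lever is fully over on the console side (value of joint power above 0.8 rad), for 0.2 s.
At the end, for the whole second after the job is handed in: Released, at rest: each mould flat on the plate (centre within 26 mm in x, 127 mm in y of the plate's, cooler frame), square within 0.2 rad; each strip in the jar, lower end within 45 mm of its axis and 50 mm of its floor, leaning under 0.8 rad; lever past 0.8 rad (all of step 1 and value of joint power above 0.8 rad); the robot touches nothing.
It fails at once if a mould is lifted more than 12 mm off the bench by the fingers ((height (world z) of mould1 above 0.012 m and contact force between the fingers and mould1 above 0.2 N) or (height (world z) of mould2 above 0.012 m and contact force between the fingers and mould2 above 0.2 N) or (height (world z) of mould3 above 0.012 m and contact force between the fingers and mould3 above 0.2 N)).
It fails at once if a strip is dropped (falls free faster than 1.1 m/s) ((linear speed of strip1 above 1.1 m/s and contact force between the fingers and strip1 below 0.05 N) or (linear speed of strip2 above 1.1 m/s and contact force between the fingers and strip2 below 0.05 N) or (linear speed of strip3 above 1.1 m/s and contact force between the fingers and strip3 below 0.05 N) or (linear speed of strip4 above 1.1 m/s and contact force between the fingers and strip4 below 0.05 N) or (linear speed of strip5 above 1.1 m/s and contact force between the fingers and strip5 below 0.05 N)).
It fails at once if a bystander is moved more than 40 mm (distance of any of flask, bottle, pot, spatula, dish, weight from where it was at the start of the episode above 0.04 m).
Of mould1, mould2, mould3 only 2 to 3 are there at a start; the rules pass over those that are not, and their reading is None.
Of strip1, strip2, strip3, strip4, strip5 only 3 to 4 are there at a start; the rules pass over those that are not, and their reading is None.
At some moment in a run one of mould1, mould2, mould3 may be knocked a few centimetres aside while the robot is not near it.
It also fails if it takes over 208 s, if anything falls off the work surface, if the arm or the gripper's body presses on something with over 40 N, if the wrist force passes 120 N, or if a joint passes its speed limit or range.

## Working session

There is one attempt and no reset: what is moved stays moved. The work goes in short steps, Python scripts to look and compute and a tool call to move; the robot and the scene stay as the last step left them, time stands still between calls to the robot, and variables do not carry over. Pictures are saved under pics/ and viewed, at most 14 in all, crops included, and the job is handed in when it is done.

Besides the shell and the picture viewer there is one more tool, called after "Emit:" as name(argument=value, ...), one argument or row to a line, values as JSON. carry_out: Moves the arm, as the interface text tells. Its arguments: {"type":"object","properties":{"motion":{"type":"array"}},"required":["motion"]}

```bash
ls; mkdir -p pics
python3 - <<'E'
from cell import env
import cv2
print(env.state(), env.tip_extent)
for n in("top","side"):
    c=env.read_camera(n); cv2.imwrite(f"pics/{n}0.png",cv2.resize(c["color"][:,:,::-1],(800,600),interpolation=cv2.INTER_CUBIC)); print(n,c["K"],c["R"],c["t"])
print(env.read_camera("wrist")["hand_eye"])
E
```

```text
pics
{'t': 0.0, 'joints': array([ 1.19639064e+00,  4.91578610e-01,  1.55949143e+00,  2.52467437e-05,
        1.09170792e+00, -1.05587856e-01]), 'qvel': array([-1.04588641e-04,  3.64679952e-04, -2.29128837e-05,  4.68915907e-04,
        5.18562033e-04,  5.14915647e-04]), 'tau': array([ 9.86515734e-04, -6.12662172e+01, -2.58172148e+01,  6.91771950e-02,
        4.83600434e-02, -9.50263347e-05]), 'eef_pos': array([165.86558727, 602.32286128, 222.03545835]), 'tcp_rot': array([-3.14041631e+00, -1.47187366e-04,  2.87276309e+00]), 'ft_force': array([ 0.2922151 ,  0.89610389, -0.49954204]), 'moment': array([-0.02361938,  0.01931173, -0.03810567]), 'grip_force': 0.0, 'opening': 1.001284025079978} 8.0
top [[423.22392478   0.         280.17051246]
 [  0.         423.22392478 210.91742107]
 [  0.           0.           1.        ]] [[ 0.00438201 -0.99998026  0.00450386]
 [-0.98754778 -0.00503572 -0.15723875]
 [ 0.15725833 -0.00375875 -0.98755035]] [ -59.05934983  467.58921618 1377.48116343]
side [[421.59449729   0.         280.57581506]
 [  0.         421.59449729 205.71047412]
 [  0.           0.           1.        ]] [[-0.99567015 -0.09190932  0.01391535]
 [-0.06418705  0.57148754 -0.81809658]
 [ 0.06723825 -0.81544753 -0.57491247]] [ 444.0602075   135.10193433 1299.7586595 ]
[[ 1.15062993e-03 -9.62404501e-01 -2.71617844e-01  7.66590020e+01]
 [ 9.99998889e-01  1.36463124e-03 -5.98998198e-04 -1.88428276e-01]
 [ 9.47136756e-04 -2.71616853e-01  9.62405002e-01 -1.61137452e+02]
 [ 0.00000000e+00  0.00000000e+00  0.00000000e+00  1.00000000e+00]]
```

View pics/top0.png

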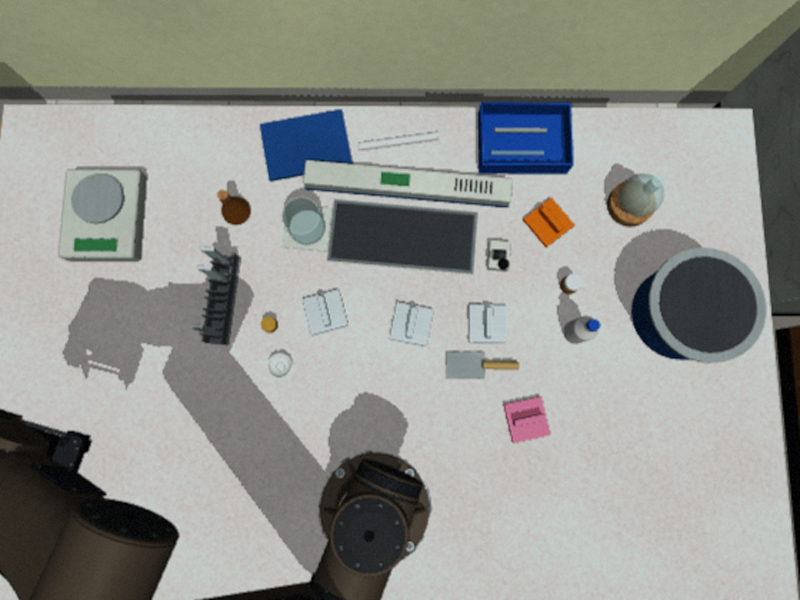

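View pics/side0.png

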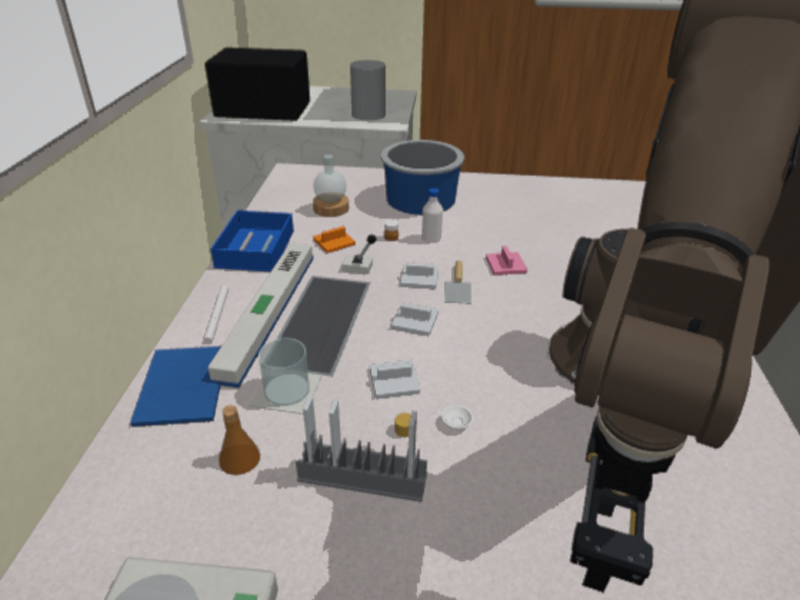

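The top view shows the cold plate at (403,236), jar (305,222) and lever (499,255). The three silver moulds are at (325,312), (411,323) and (487,323); the orange one (549,222) and pink one (527,418) are decoys. The rack is at (220,297), and the side view shows strips at (310,430), (335,433) and (412,445). Next I'll enlarge these areas to measure and confirm them.

```bash
cat > h.py <<'E'
from cell import env
import cv2, numpy as np
from scipy.spatial.transform import Rotation as Ro
def cam(n):
    s=env.state() if n=="wrist" else None
    c=env.read_camera(n)
    if n=="wrist":
        T=np.eye(4);T[:3,:3]=Ro.from_euler("xyz",s["tcp_rot"]).as_matrix();T[:3,3]=s["eef_pos"]
        M=np.linalg.inv(T@np.asarray(c["hand_eye"]));c["R"],c["t"]=M[:3,:3],M[:3,3]
    c["R"]=np.asarray(c["R"]);c["t"]=np.asarray(c["t"]).ravel();c["K"]=np.asarray(c["K"]);return c
def back(c,uv,z):
    "native pixel -> world at height z"
    d=c["R"].T@np.linalg.inv(c["K"])@np.array([uv[0],uv[1],1.]);o=-c["R"].T@c["t"]
    return o+d*(z-o[2])/d[2]
def proj(c,X):
    p=c["K"]@(c["R"]@np.asarray(X,float)+c["t"]);return p[:2]/p[2]
def save(c,name,x0=0,y0=0,w=560,h=420,k=None):
    k=k or min(800/w,600/h)
    cv2.imwrite("pics/"+name,cv2.resize(c["color"][y0:y0+h,x0:x0+w,::-1],None,fx=k,fy=k,interpolation=cv2.INTER_CUBIC));print(name,"origin",x0,y0,"scale",k)
def st():
    s=env.state();print({k:np.round(s[k],3) for k in("t","eef_pos","tcp_rot","joints","ft_force","opening","grip_force")})
E
python3 - <<'E'
from h import *
c=cam("top"); save(c,"top_a.png",195,110,170,127,4.7); save(c,"top_b.png",125,160,80,90,6.6)
s=cam("side"); save(s,"side_b.png",195,270,120,90,6.6)
for n,p in dict(m1=(325,312),m2=(411,323),m3=(487,323),jar=(305,222),plate=(403,236),rack=(220,297)).items(): print(n,back(c,np.array(p)*.7,0))
E
```

```text
top_a.png origin 195 110 scale 4.7
top_b.png origin 125 160 scale 6.6
side_b.png origin 195 270 scale 6.6
m1 [446.94692289 123.01970728   0.        ]
m2 [421.45068827 -82.90531984   0.        ]
m3 [ 422.34698917 -264.54526556    0.        ]
jar [669.44911817 177.35164522   0.        ]
plate [635.43713122 -63.01272304   0.        ]
rack [482.05023331 375.88986225   0.        ]
```

View pics/top_a.png

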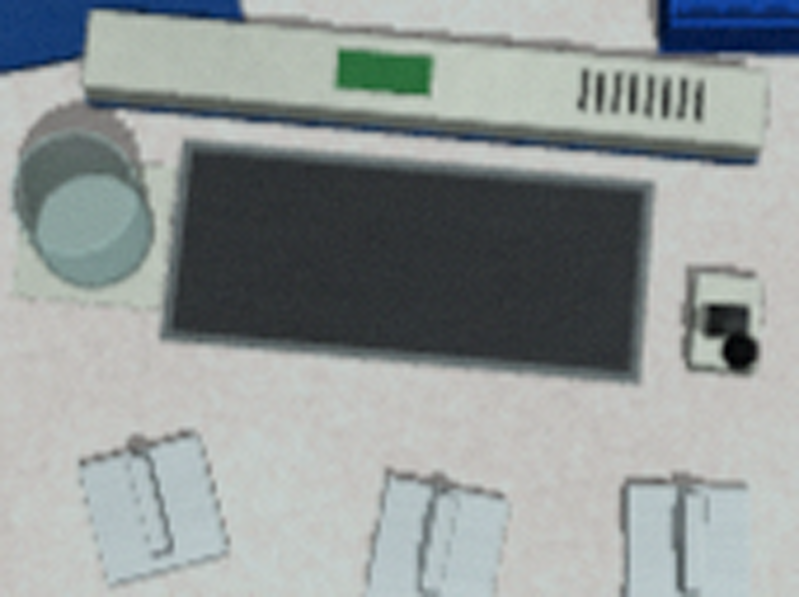

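View pics/side_b.png

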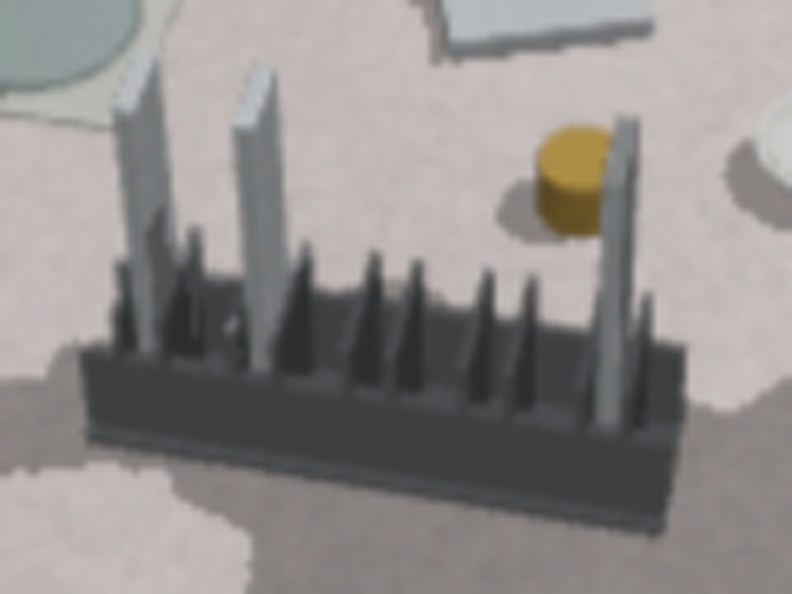

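View pics/top_b.png

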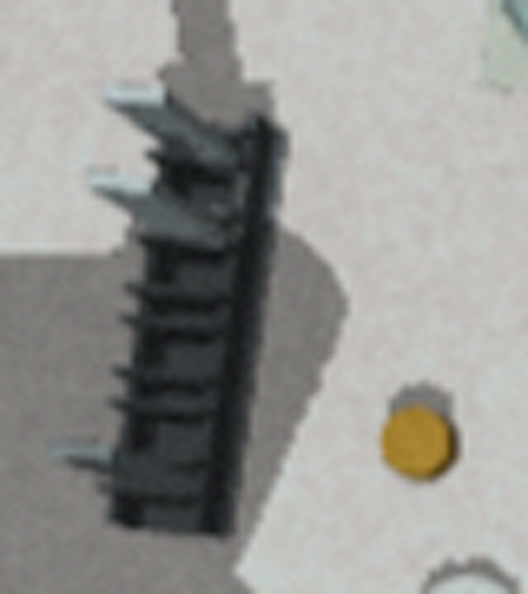

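Three strips: the two slots at the rack's far end and the one nearest the robot. I'll move the wrist camera over the moulds and the plate for a finer measurement.

Emit:
carry_out(
  motion=[
    [0, 0, 0, -7.7, 0],
    [0, 0, 0, -7.7, 0],
    [-18, -42, -5, 0, 0],
    [-18, -42, -5, 0, 0],
    [-18, -42, -5, 0, 0],
    [-18, -42, -5, 0, 0],
    [-18, -42, -5, 0, 0],
    [-18, -42, -5, 0, 0],
    [-18, -42, -5, 0, 0],
    [-18, -42, -5, 0, 0],
  ],
)

```text
t: 1.25
eef_pos: [310.2, 264.9, 263.0]
tcp_rot: [3.141, 0.0, -3.141]
ft_force: [1.4, 0.4, 0.5]
opening: 0.997
grip_force: 0.0
```

Emit:
carry_out(
  motion=[
    [-18, -42, -5, 0, 0],
    [-18, -42, -5, 0, 0],
    [-18, -42, -5, 0, 0],
    [-18, -42, -5, 0, 0],
    [-18, -42, -5, 0, 0],
    [-18, -42, -5, 0, 0],
    [-18, -42, -5, 0, 0],
    [-18, -42, -5, 0, 0],
    [0, 0, 0, 0, 0],
    [0, 0, 0, 0, 0],
    [0, 0, 0, 0, 0],
  ],
)

```text
t: 2.35
eef_pos: [453.5, -68.7, 302.5]
tcp_rot: [3.141, -0.0, -3.141]
ft_force: [0.0, -0.0, -0.3]
opening: 1.0
grip_force: 0.0
```

Run:
```python
from h import *
st(); c=cam("wrist"); np.savez("w1.npz",**c); save(c,"w1.png"); print(c["K"]); save(cam("top"),"t1.png")
```

```text
{'t': np.float64(2.35), 'eef_pos': array([453.453, -68.697, 302.463]), 'tcp_rot': array([ 3.141, -0.   , -3.141]), 'joints': array([-0.295,  0.167,  1.83 ,  0.   ,  1.146, -1.866]), 'ft_force': array([ 0.002, -0.047, -0.349]), 'opening': np.float64(1.0), 'grip_force': np.float64(0.0)}
w1.png origin 0 0 scale 1.4285714285714286
[[335.47720714   0.         274.30387184]
 [  0.         335.47720714 214.18902261]
 [  0.           0.           1.        ]]
t1.png origin 0 0 scale 1.4285714285714286
```

View pics/w1.png

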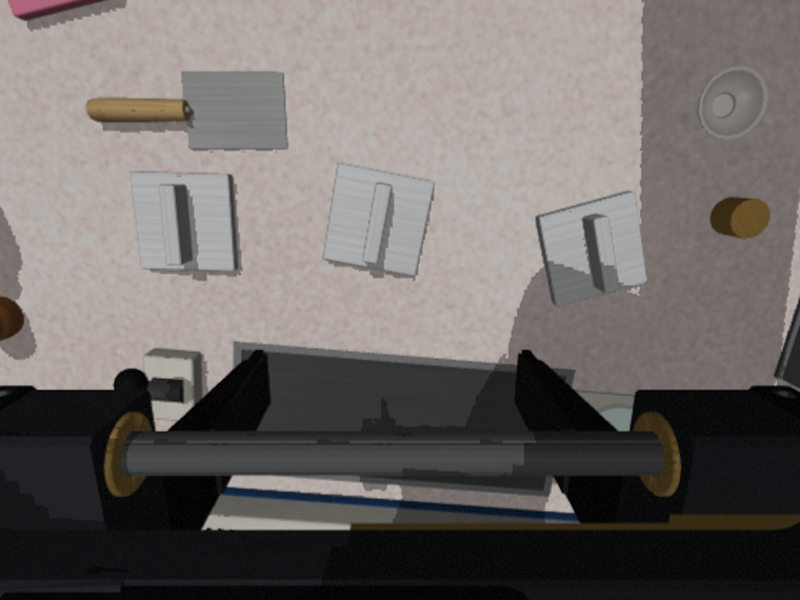

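The wrist view shows the three silver moulds from left to right at (185,222), (380,220) and (592,248), with nothing in between them. Now I'll fit poses from the corners in both cameras.

Run:
```python
from h import *
from scipy.optimize import least_squares
w=dict(np.load("w1.npz")); t=cam("top")
def fit(obs,hx,hy,z,g,seq):
    def pts(p):
        c,s=np.cos(p[2]),np.sin(p[2]);return [np.array([p[0]+c*a*hx-s*b*hy,p[1]+s*a*hx+c*b*hy,z]) for a,b in seq]
    def f(p): return np.concatenate([(proj(cm,X)-np.array(uv)) for cm,uvs in obs for X,uv in zip(pts(p),uvs) if uv is not None])
    r=least_squares(f,g);return np.round(r.x,3),np.round(np.abs(r.fun).max(),2)
W=lambda *a:[(None if p is None else np.array(p)*.7) for p in a]
A=lambda *a:[(None if p is None else np.array(p)/4.7+[195,110]) for p in a]
# wrist image: up=-x(world), left=-y ; corner order TL,TR,BR,BL
sw=[(-1,-1),(-1,1),(1,1),(1,-1)]
ms=[("m3",W((131,173),(232,174),(235,270),(141,269)),(420,-265,0)),("m2",W((338,163),(434,181),(416,275),(325,260)),(420,-83,0)),("m1",W((537,216),(632,192),(646,282),(556,303)),(440,123,0))]
for n,o,g in ms: print(n,fit([(w,o)],45,45,14,g,sw))
print("m1top",fit([(t,A((110,583),(80,462),(195,432),(230,550)))],45,45,14,(440,123,0),[(-1,1),(1,1),(1,-1),(-1,-1)]))
seq=[(1,1),(1,-1),(-1,-1),(-1,1)]
for h in((70,170),(73,173),(76,176)): print("plate",h,fit([(t,A((183,140),(653,182),(638,382),(162,340)))],*h,0,(635,-63,0),seq))
r=fit([(t,A((183,140),(653,182),(638,382),(162,340)))],70,170,0,(635,-63,0),seq)[0]
c,s=np.cos(r[2]),np.sin(r[2]);R=np.array([[c,-s],[s,c]])
print("wrist near corners",back(w,np.array((234,343))*.7,0),back(w,np.array((575,371))*.7,0))
print("pred",[r[:2]+R@[-70,b] for b in(-170,170)])
print("jar",r[:2]+R@[0,235],"lever",r[:2]+R@[-30,-235], "slots",[np.round(r[:2]+R@[0,b]) for b in(92,-6,-104)])
print("jar floor img",back(t,np.array((95,230))/4.7+[195,110],6), "console corners z50",[back(t,np.array(p)/4.7+[195,110],50) for p in((88,10),(767,68),(757,150),(83,92))])
```

```text
m3 (array([ 4.23453e+02, -2.61380e+02, -2.90000e-02]), np.float64(1.34))
m2 (array([ 4.2158e+02, -8.1689e+01, -1.7000e-01]), np.float64(0.89))
m1 (array([4.47876e+02, 1.20324e+02, 2.71000e-01]), np.float64(2.2))
m1top (array([4.47198e+02, 1.20634e+02, 2.78000e-01]), np.float64(0.69))
plate (70, 170) (array([ 6.34552e+02, -6.25980e+01, -8.50000e-02]), np.float64(2.19))
plate (73, 173) (array([ 6.34697e+02, -6.25960e+01, -8.50000e-02]), np.float64(1.26))
plate (76, 176) (array([ 6.3485e+02, -6.2594e+01, -8.5000e-02]), np.float64(0.33))
wrist near corners [ 547.08508935 -231.06403725    0.        ] [577.58410782 122.52011951   0.        ]
pred [array([ 550.37211671, -226.04140687]), array([579.23732886, 112.73108246])]
jar [654.50295546 171.55357351] lever [ 584.70935431 -294.20264302] slots [array([642.,  29.]), array([634., -69.]), array([ 626., -166.])]
jar floor img [654.97485361 170.06256313   6.        ] console corners z50 [array([808.45587724, 173.08574259,  50.        ]), array([ 767.07599062, -322.77552294,   50.        ]), array([ 704.88550228, -313.99892495,   50.        ]), array([745.8084577 , 174.89495347,  50.        ])]
```

Emit:
carry_out(
  motion=[
    [0, 0, 0, 4.9, 0],
    [30, -15, 0, 0, 0],
    [0, 0, 48, 4.9, 0],
    [0, 0, 48, 0, 0],
    [0, 0, 48, 0, 0],
    [0, 0, 48, 0, 0],
    [0, 0, 40, 0, 0],
    [0, 0, 26, 0, 0],
    [0, 0, 14, 0, 0],
    [0, 0, 0, 0, 0],
    [0, 0, 0, 0, 0],
  ],
)

```text
t: 3.6
eef_pos: [422.9, -81.4, 31.0]
tcp_rot: [3.142, 0.0, 2.971]
ft_force: [-0.0, 0.4, -0.0]
opening: 0.998
grip_force: 0.0
```

```bash
python3 -c "
from h import *
st(); save(cam('wrist'),'w2.png')"
```

```text
{'t': np.float64(3.6), 'eef_pos': array([422.947, -81.383,  31.005]), 'tcp_rot': array([3.142, 0.   , 2.971]), 'joints': array([-0.344,  0.564,  2.199,  0.   ,  0.379, -1.745]), 'ft_force': array([-0.02 ,  0.415, -0.019]), 'opening': np.float64(0.998), 'grip_force': np.float64(0.0)}
w2.png origin 0 0 scale 1.4285714285714286
```

View pics/w2.png

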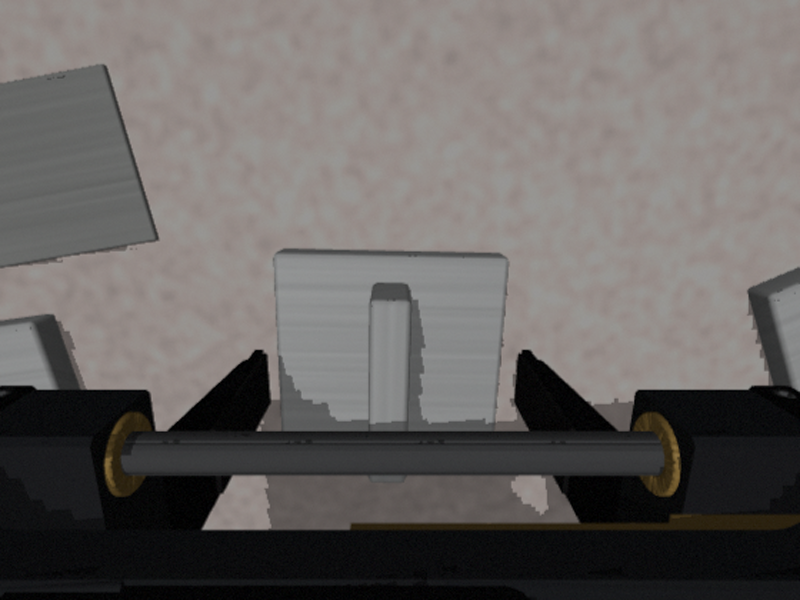

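The rib at (390,350) is centred between the fingers. I'll lower a little, close and slide.

Emit:
carry_out(
  motion=[
    [0, 0, 3, 0, 0],
    [0, 0, 0, 0, 1],
    [0, 0, 0, 0, 1],
    [0, 0, 0, 0, 1],
    [0, 0, 0, 0, 1],
    [0, 0, 0, 0, 1],
    [0, 0, 0, 0, 1],
    [0, 0, 0, 0, 1],
    [0, 0, 0, 0, 1],
  ],
)

```text
t: 4.55
eef_pos: [422.8, -81.8, 27.6]
tcp_rot: [3.141, -0.0, 2.971]
ft_force: [-0.6, 0.7, 0.6]
opening: 0.386
grip_force: 0.0
```

Emit:
carry_out(
  motion=[
    [0, 0, 0, -2.5, 1],
    [0, 0, 0, -2.4, 1],
    [-14, 2, 0, 0, 1],
    [-21, 3, 0, 0, 1],
    [-22, 3, 0, 0, 1],
    [-22, 3, 0, 0, 1],
    [-22, 3, 0, 0, 1],
    [-22, 3, 0, 0, 1],
    [-22, 3, 0, 0, 1],
    [-22, 3, 0, 0, 1],
    [-22, 3, 0, 0, 1],
    [-20, 3, 0, 0, 1],
  ],
)

```text
t: 5.75
eef_pos: [633.1, -70.6, 27.5]
tcp_rot: [3.141, -0.003, 3.056]
ft_force: [-6.6, -0.7, 6.2]
opening: 0.142
grip_force: 30.0
```

Emit:
carry_out(
  motion=[
    [0, 0, 0, 0, 1],
    [0, 0, 0, 0, 1],
    [0, 0, 0, 0, 1],
  ],
)

```text
t: 6.05
eef_pos: [633.1, -70.8, 27.7]
tcp_rot: [3.142, 0.0, 3.056]
ft_force: [3.0, -0.3, 0.8]
opening: 0.147
grip_force: 30.0
```

Emit:
carry_out(
  motion=[
    [0, 0, 0, 0, 0],
    [0, 0, 0, 0, 0],
    [0, 0, 0, 0, 0],
    [0, 0, 0, 0, 0],
    [0, 0, 0, 0, 0],
    [0, 0, -40, 0, 0],
    [0, 0, -50, 0, 0],
    [20, 15, -20, 0, 0],
    [45, 40, 0, 0, 0],
    [45, 40, 0, 0, 0],
    [45, 40, 0, 0, 0],
    [45, 40, 0, 0, 0],
  ],
)

```text
t: 7.25
eef_pos: [475.7, 92.0, 137.8]
tcp_rot: [3.141, 0.0, 3.056]
ft_force: [2.0, 0.1, -0.8]
opening: 0.99
grip_force: 0.0
```

Emit:
carry_out(
  motion=[
    [0, 0, 0, -7, 0],
    [0, 0, 0, -7, 0],
    [0, 0, 0, -6.5, 0],
    [0, 0, 0, 0, 0],
    [0, 0, 0, 0, 0],
  ],
)

```text
t: 7.75
eef_pos: [477.2, 91.0, 137.6]
tcp_rot: [3.142, 0.0, -2.873]
ft_force: [0.5, 0.2, -0.1]
opening: 1.0
grip_force: 0.0
```

Run:
```python
from h import *
st(); t=cam("top"); w=cam("wrist")
a=t["color"][130:230,205:365]; b=w["color"][:300]
k=cv2.resize(a,(800,500),interpolation=cv2.INTER_CUBIC); cv2.imwrite("pics/t3.png",k[:,:,::-1]); save(w,"w3.png")
```

```text
{'t': np.float64(7.75), 'eef_pos': array([477.239,  91.021, 137.639]), 'tcp_rot': array([ 3.142,  0.   , -2.873]), 'joints': array([ 0.052,  0.414,  1.987,  0.   ,  0.74 , -1.787]), 'ft_force': array([ 0.507,  0.233, -0.14 ]), 'opening': np.float64(1.0), 'grip_force': np.float64(0.0)}
w3.png origin 0 0 scale 1.4285714285714286
```

View pics/t3.png

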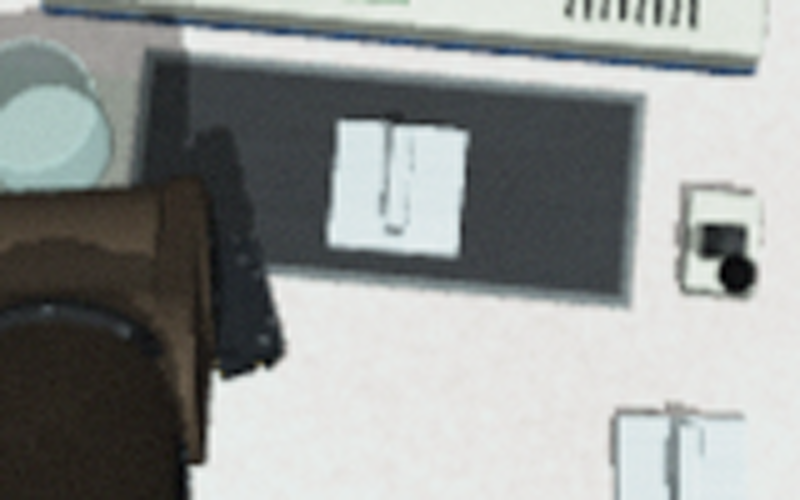

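View pics/w3.png

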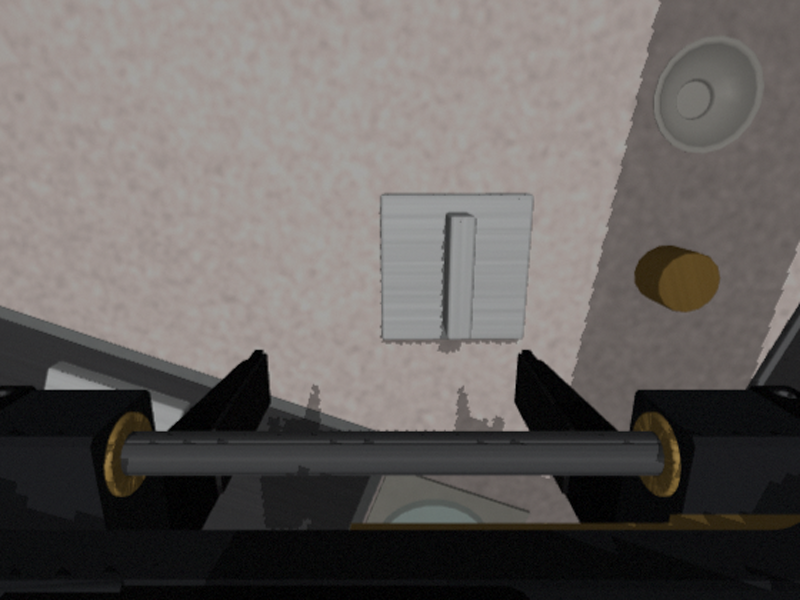

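m2 (398,187) lies squarely on the plate, near its centre. m1 is square to the gripper at (456,266), about 20 mm back and 36 mm to the side.

Emit:
carry_out(
  motion=[
    [20, 36, 0, 0, 0.4],
    [0, 0, 40, 0, 0.4],
    [0, 0, 36, 0, 0.4],
    [0, 0, 24, 0, 0.4],
    [0, 0, 10, 0, 0.4],
    [0, 0, 0, 0, 0.4],
    [0, 0, 0, 0, 1],
    [0, 0, 0, 0, 1],
    [0, 0, 0, 0, 1],
    [0, 0, 0, 0, 1],
    [0, 0, 0, 0, 1],
    [0, 0, 0, 0, 1],
  ],
)

```text
t: 9.05
eef_pos: [448.4, 120.5, 27.9]
tcp_rot: [3.141, 0.0, -2.87]
ft_force: [-1.5, 5.1, 4.5]
opening: 0.149
grip_force: 2.7
```

Emit:
carry_out(
  motion=[
    [0, 0, 0, 0, 1],
    [0, 0, 0, 0, 1],
    [0, 0, 0, 4, 1],
    [0, 0, 0, 4, 1],
    [0, 0, 0, 4, 1],
    [0, 0, 0, 4, 1],
    [0, 0, 0, 4.2, 1],
    [0, 0, 0, 0, 1],
  ],
)

```text
t: 9.85
eef_pos: [448.6, 120.3, 27.9]
tcp_rot: [3.141, 0.001, 3.059]
ft_force: [0.4, -0.1, 4.8]
opening: 0.144
grip_force: 30.0
```

Emit:
carry_out(
  motion=[
    [-5, -10, 0, 0, 1],
    [-5, -20, 0, 0, 1],
    [-5, -22, 0, 0, 1],
    [-10, -20, 0, 0, 1],
    [-20, 0, 0, 0, 1],
    [-25, 0, 0, 0, 1],
    [-25, 0, 0, 0, 1],
    [-25, 0, 0, 0, 1],
    [-25, 0, 0, 0, 1],
    [-25, 0, 0, 0, 1],
    [-20, 0, 0, 0, 1],
    [-11, 0, 0, 0, 1],
  ],
)

```text
t: 11.05
eef_pos: [642.5, 32.3, 27.7]
tcp_rot: [-3.142, -0.003, 3.061]
ft_force: [-12.8, 1.3, 15.5]
opening: 0.145
grip_force: 30.0
```

Emit:
carry_out(
  motion=[
    [0, 0, 0, 0, 1],
    [0, 0, 0, 0, 0.6],
    [0, 0, 0, 0, 0.6],
    [0, 0, 0, 0, 0.6],
    [0, 0, 0, 0, 0.6],
    [0, 0, -40, 0, 0.4],
    [0, 0, -50, 0, 0.4],
    [0, 0, -20, 0, 0.4],
  ],
)

```text
t: 11.85
eef_pos: [644.0, 32.5, 141.8]
tcp_rot: [3.141, 0.005, 3.061]
ft_force: [0.2, -0.5, 0.0]
opening: 0.576
grip_force: 0.0
```

Emit:
carry_out(
  motion=[
    [16, -25, 0, 0, 0.4],
    [24, -38, 0, 0, 0.4],
    [24, -38, 0, 0, 0.4],
    [24, -38, 0, 0, 0.4],
    [24, -38, 0, 0, 0.4],
    [24, -38, 0, 0, 0.4],
    [24, -38, 0, 0, 0.4],
    [22, -34, 0, 0, 0.4],
    [14, -24, 0, -3, 0.4],
    [0, 0, 0, 0, 0.4],
    [0, 0, 0, 0, 0.4],
  ],
)

```text
t: 12.95
eef_pos: [422.3, -262.1, 137.7]
tcp_rot: [3.142, 0.0, 3.112]
ft_force: [-0.5, -0.1, 0.7]
opening: 0.604
grip_force: 0.0
```

Run:
```python
from h import *
st(); t=cam("top"); w=cam("wrist")
a=cv2.resize(t["color"][130:240,195:365],(510,330),interpolation=cv2.INTER_CUBIC); b=cv2.resize(w["color"][:300],(510,273))
cv2.imwrite("pics/c4.png",np.vstack([a,b])[:600,:,::-1])
```

```text
{'t': np.float64(12.95), 'eef_pos': array([ 422.339, -262.119,  137.676]), 'tcp_rot': array([3.142, 0.   , 3.112]), 'joints': array([-0.689,  0.427,  1.961,  0.   ,  0.753, -2.229]), 'ft_force': array([-0.496, -0.067,  0.706]), 'opening': np.float64(0.604), 'grip_force': np.float64(0.0)}
```

View pics/c4.png

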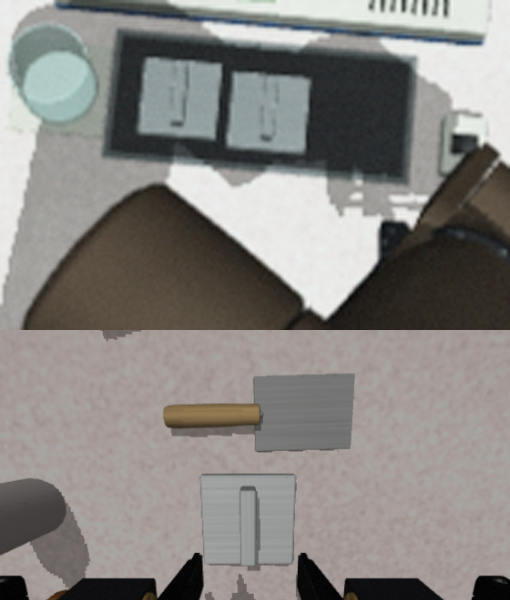

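m1 and m2 sit squarely on the plate at (178,97) and (268,110), and m3 is centred under the open fingers.

Emit:
carry_out(
  motion=[
    [0, 0, 30, 0, 0.4],
    [0, 0, 40, 0, 0.4],
    [0, 0, 28, 0, 0.4],
    [0, 0, 12, 0, 0.4],
    [0, 0, 0, 0, 0.4],
    [0, 0, 0, 0, 1],
    [0, 0, 0, 0, 1],
    [0, 0, 0, 0, 1],
    [0, 0, 0, 0, 1],
    [0, 0, 0, 0, 1],
    [0, 0, 0, 0, 1],
    [0, 0, 0, 0, 1],
  ],
)

```text
t: 14.25
eef_pos: [422.8, -262.1, 27.9]
tcp_rot: [-3.141, 0.001, 3.114]
ft_force: [-0.0, -1.0, 5.1]
opening: 0.145
grip_force: 30.0
```

Emit:
carry_out(
  motion=[
    [0, 0, 0, 0, 1],
    [0, 0, 0, 3.2, 1],
    [0, 0, 0, 0, 1],
  ],
)

```text
t: 14.55
eef_pos: [422.8, -262.0, 27.9]
tcp_rot: [-3.141, 0.001, 3.056]
ft_force: [-0.8, -1.7, 6.0]
opening: 0.143
grip_force: 30.0
```

Emit:
carry_out(
  motion=[
    [-4, 14, 0, 0, 1],
    [-10, 22, 0, 0, 1],
    [-10, 22, 0, 0, 1],
    [-10, 22, 0, 0, 1],
    [-20, 19, 0, 0, 1],
    [-24, 8, 0, 0, 1],
    [-24, 0, 0, 0, 1],
    [-24, 0, 0, 0, 1],
    [-24, 0, 0, 0, 1],
    [-24, 0, 0, 0, 1],
    [-20, 0, 0, 0, 1],
    [0, 0, 0, 0, 1],
  ],
)

```text
t: 15.75
eef_pos: [627.1, -171.5, 27.9]
tcp_rot: [-3.141, 0.003, 3.058]
ft_force: [7.0, -0.2, 5.2]
opening: 0.144
grip_force: 30.0
```

Emit:
carry_out(
  motion=[
    [0, 0, 0, 0, 1],
    [0, 0, 0, 0, 0.6],
    [0, 0, 0, 0, 0.6],
    [0, 0, 0, 0, 0.6],
    [0, 0, 0, 0, 0.6],
    [0, 0, -40, 0, 0.6],
    [0, 0, -50, 0, 0.6],
    [0, 0, -50, 0, 0.6],
    [0, 0, -50, 0, 0.6],
    [0, 0, -30, 0, 0.6],
  ],
)

```text
t: 16.75
eef_pos: [625.2, -171.6, 251.8]
tcp_rot: [-3.141, 0.004, 3.058]
ft_force: [0.5, -0.3, 0.4]
opening: 0.399
grip_force: 0.0
```

Emit:
carry_out(
  motion=[
    [15, 41, -4, 0, 0.6],
    [15, 41, -4, 0, 0.6],
    [15, 41, -4, 0, 0.6],
    [15, 41, -4, 0, 0.6],
    [15, 41, -4, 0, 0.6],
    [15, 41, -4, 0, 0.6],
    [15, 41, -4, 0, 0.6],
    [15, 41, -4, 0, 0.6],
    [15, 41, -4, 0, 0.6],
    [15, 41, -4, 0, 0.6],
    [15, 41, -4, 0, 0.6],
    [12, 38, -4, 0, 0.6],
  ],
)

```text
t: 17.95
eef_pos: [488.3, 332.4, 295.9]
tcp_rot: [3.142, -0.0, 3.058]
ft_force: [1.1, 0.3, 1.1]
opening: 0.402
grip_force: 0.0
```

Emit:
carry_out(
  motion=[
    [0, 0, 0, 8.4, 0.6],
    [0, 0, 0, 8.4, 0.6],
    [0, 0, 0, 8.4, 0.6],
    [0, 0, 0, 8.4, 0.6],
    [0, 0, 0, 8.4, 0.6],
    [0, 0, 0, 8.4, 0.6],
    [0, 0, 0, 8.4, 0.6],
    [0, 0, 0, 8.4, 0.6],
    [0, 0, 0, 8.4, 0.6],
    [0, 0, 0, 8.4, 0.6],
    [0, 0, 0, 8.1, 0.6],
    [0, 0, 0, 0, 0.6],
  ],
)

```text
t: 19.15
eef_pos: [489.3, 330.5, 295.6]
tcp_rot: [-3.141, 0.0, 1.448]
ft_force: [0.2, -0.1, 0.1]
opening: 0.398
grip_force: 0.0
```

Run:
```python
from h import *
st(); c=cam("wrist"); np.savez("w5.npz",**c); save(c,"w5.png",60,0,420,315)
```

```text
{'t': np.float64(19.15), 'eef_pos': array([489.271, 330.509, 295.55 ]), 'tcp_rot': array([-3.141,  0.   ,  1.448]), 'joints': array([0.482, 0.377, 1.547, 0.   , 1.217, 0.605]), 'ft_force': array([ 0.161, -0.144,  0.13 ]), 'opening': np.float64(0.398), 'grip_force': np.float64(0.0)}
w5.png origin 60 0 scale 1.9047619047619047
```

View pics/w5.png

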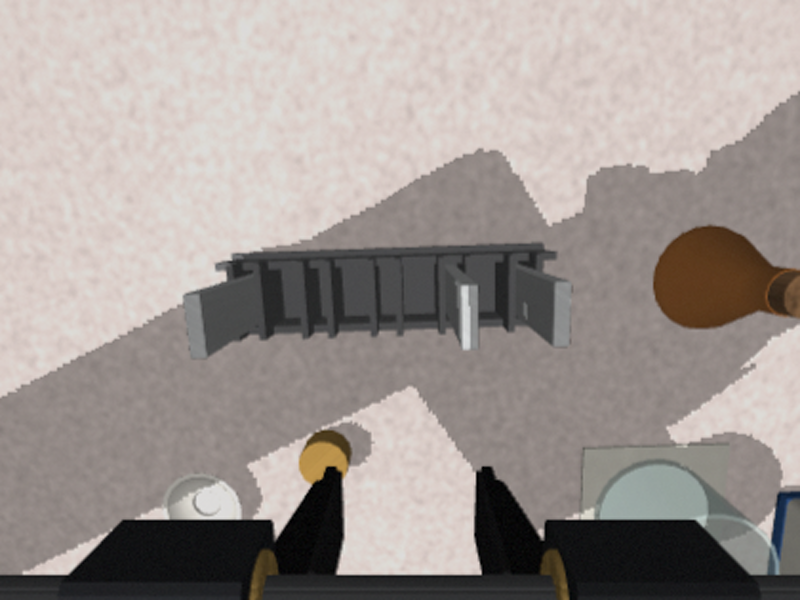

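The wrist view shows the strip tops centred at (197,324), (467,317) and (562,313) in the crop.

Run:
```python
from h import *
c=dict(np.load("w5.npz")); P=[back(c,np.array(p)*.525+[60,0],166) for p in((197,324),(467,317),(562,313))]
for p in P: print(np.round(p,1))
print(np.linalg.norm(P[1]-P[0]),np.linalg.norm(P[2]-P[1]))
d=P[2]-P[0];print("yaw",np.arctan2(d[1],d[0]))
# edge direction of individual strip top faces (width, along rack y)
for a,b in(((185,293),(190,358)),((203,289),(208,355)),((460,284),(463,349)),((569,280),(570,345))):
    A,B=[back(c,np.array(p)*.525+[60,0],166) for p in(a,b)];e=A-B;print(np.linalg.norm(e),np.arctan2(-e[0],e[1]))
yaw=1.448;R=np.array([[np.cos(yaw),np.sin(yaw)],[np.sin(yaw),-np.cos(yaw)]])
for p in P: print("tool shift",np.round(R.T@(p[:2]-env.state()["eef_pos"][:2]),1))
print("jar", R.T@(np.array([654.7,171])-env.state()["eef_pos"][:2]))
print("jar rim img check", back(c,np.array((660,515))*.525+[60,0],6))
```

```text
[397.6 375.8 166. ]
[520.2 364.  166. ]
[563.1 360.6 166. ]
123.0947606935541 43.07909322963445
yaw -0.09118528366926518
29.76133201129508 -0.13924956846678918
30.124606567646246 -0.13259215904672642
29.579697934627788 -0.05259387983752472
29.506349791773864 -0.037257410543366766
tool shift [ 33.7 -96.5]
tool shift [37.  26.6]
tool shift [38.9 69.6]
jar [-138.07230091  183.73514336]
jar rim img check [664.65732092 171.07525439   6.        ]
```

Emit:
carry_out(
  motion=[
    [0, 0, 0, -1.8, 0.68],
    [18, 35, 0, 0, 0.68],
    [18, 35, 0, 0, 0.68],
    [0, 0, 0, 0, 0.68],
    [0, 0, 40, 0, 0.68],
    [0, 0, 40, 0, 0.68],
    [0, 0, 30, 0, 0.68],
    [0, 0, 30, 0, 0.68],
    [0, 0, 20, 0, 0.68],
    [0, 0, 6, 0, 0.68],
    [0, 0, 0, 0, 0.68],
  ],
)

```text
t: 20.3
eef_pos: [562.0, 360.2, 129.3]
tcp_rot: [-3.141, 0.001, 1.484]
ft_force: [-0.1, 0.4, -0.0]
opening: 0.323
grip_force: 0.0
```

Emit:
carry_out(
  motion=[
    [0, 0, 0, 0, 1],
    [0, 0, 0, 0, 1],
    [0, 0, 0, 0, 1],
    [0, 0, 0, 0, 1],
    [0, 0, 0, 0, 1],
  ],
)

```text
t: 20.8
eef_pos: [562.6, 360.4, 130.5]
tcp_rot: [3.14, -0.001, 1.482]
ft_force: [-0.2, -1.1, 5.9]
opening: 0.085
grip_force: 30.0
```

Emit:
carry_out(
  motion=[
    [0, 0, -12, 0, 1],
    [0, 0, -20, 0, 1],
    [0, 0, -25, 0, 1],
    [0, 0, -25, 0, 1],
    [0, 0, -25, 0, 1],
    [0, 0, -13, 0, 1],
    [0, 0, 0, 0, 1],
    [-15, 12, 0, 0, 1],
    [-25, 19, 0, 0, 1],
    [-30, 22, 0, 0, 1],
    [-30, 22, 0, 0, 1],
    [-30, 22, 0, 0, 1],
  ],
)

```text
t: 22.0
eef_pos: [647.9, 219.9, 247.9]
tcp_rot: [-3.139, 0.001, 1.482]
ft_force: [1.0, -0.3, -1.2]
opening: 0.082
grip_force: 30.0
```

Emit:
carry_out(
  motion=[
    [-25, 19, 0, 0, 1],
    [-15, 12, 0, 0, 1],
    [-10, 7, 0, 0, 1],
    [0, 0, 0, 0, 1],
    [0, 0, 0, 0, 1],
  ],
)

```text
t: 22.5
eef_pos: [680.3, 169.7, 249.3]
tcp_rot: [-3.141, -0.0, 1.482]
ft_force: [0.7, -0.2, -1.2]
opening: 0.083
grip_force: 30.0
```

Run:
```python
from h import *
st(); w=cam("wrist"); s=cam("side")
a=cv2.resize(w["color"][:,60:480],(420,420)); b=cv2.resize(s["color"][190:330,130:260],(390,420),interpolation=cv2.INTER_CUBIC)
np.savez("s6.npz",**s); cv2.imwrite("pics/c6.png",np.hstack([a,b])[:,:800,::-1])
```

```text
{'t': np.float64(22.5), 'eef_pos': array([680.336, 169.721, 249.295]), 'tcp_rot': array([-3.141, -0.   ,  1.482]), 'joints': array([0.15 , 0.583, 1.316, 0.   , 1.243, 0.239]), 'ft_force': array([ 0.748, -0.164, -1.225]), 'opening': np.float64(0.083), 'grip_force': np.float64(30.0)}
```

View pics/c6.png

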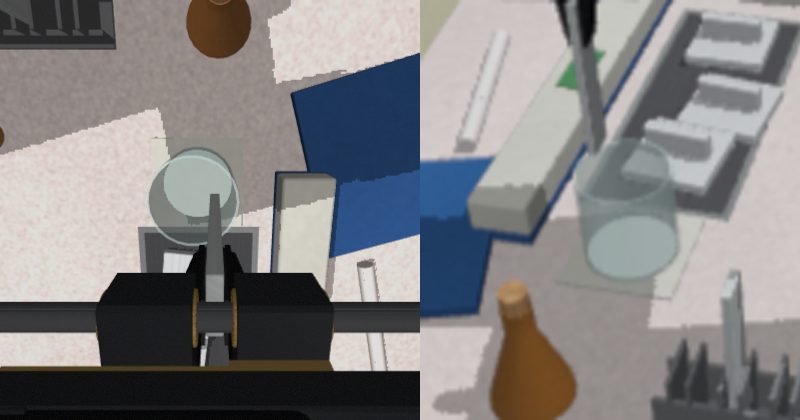

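Run:
```python
from h import *
w=cam("wrist"); print("rim",back(w,(253.5,197),100),"floor",back(w,(258.5,183),6))
s=cam("side"); f=lambda x,y:(130+x/3,190+y/3)
print("side rim",back(s,f(205,172),100),"floor",back(s,f(211,247),6))
for z in(6,100): print(z,proj(w,(655,171,z))-[60,0], (proj(s,(655,171,z))-[130,190])*3)
```

```text
rim [660.84046992 177.24103029 100.        ] floor [660.79637109 173.20252151   6.        ]
side rim [654.66238283 177.48619384 100.        ] floor [658.42568669 176.93387216   6.        ]
6 [193.96804359 185.17192708] [216.09043792 242.89309088]
100 [188.09120492 203.86837219] [206.42946483 167.30986143]
```

The jar fits at about (658,174.5), so the strip is 23 mm off-centre towards +x as intended. I'll lower it.

Emit:
carry_out(
  motion=[
    [3, 1, 10, 0, 1],
    [0, 0, 20, 0, 1],
    [0, 0, 20, 0, 1],
    [0, 0, 20, 0, 1],
    [0, 0, 20, 0, 1],
    [0, 0, 15, 0, 1],
    [0, 0, 8, 0, 1],
    [0, 0, 4, 0, 1],
    [0, 0, 0, 0, 1],
    [0, 0, 0, 0, 1],
  ],
)

```text
t: 23.7
eef_pos: [682.4, 172.0, 133.4]
tcp_rot: [3.14, -0.0, 1.482]
ft_force: [-0.2, 0.0, -1.9]
opening: 0.084
grip_force: 30.0
```

Emit:
carry_out(
  motion=[
    [0, 0, 2, 0, 1],
    [0, 0, 0, 0, 1],
    [0, 0, 0, 0, 0.85],
    [0, 0, 0, 0, 0.82],
    [0, 4, 0, 0, 0.82],
    [0, 5, 0, 0, 0.82],
    [0, 4, 0, 0, 0.82],
    [0, 3, 0, 0, 0.82],
    [0, 3, 0, 0, 0.82],
    [0, 0, 0, 0, 0.82],
  ],
)

```text
t: 24.7
eef_pos: [701.3, 170.1, 130.5]
tcp_rot: [-3.142, -0.0, 1.482]
ft_force: [-0.4, 1.0, -0.0]
opening: 0.182
grip_force: 0.0
```

Run:
```python
from h import *
st(); w=cam("wrist"); s=cam("side")
a=cv2.resize(w["color"][:,60:480],(420,420)); b=cv2.resize(s["color"][190:330,130:260],(390,420),interpolation=cv2.INTER_CUBIC)
cv2.imwrite("pics/c7.png",np.hstack([a,b])[:,:800,::-1])
```

```text
{'t': np.float64(24.7), 'eef_pos': array([701.265, 170.121, 130.456]), 'tcp_rot': array([-3.142, -0.   ,  1.482]), 'joints': array([0.147, 0.717, 1.383, 0.   , 1.042, 0.236]), 'ft_force': array([-0.386,  0.977, -0.016]), 'opening': np.float64(0.182), 'grip_force': np.float64(0.002)}
```

View pics/c7.png

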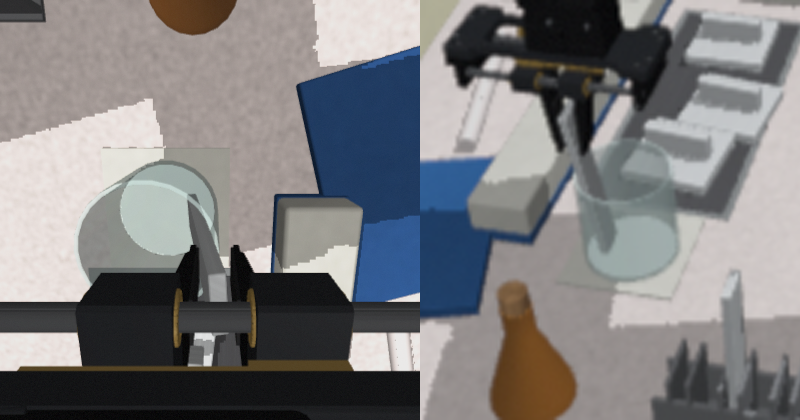

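The strip stands in the jar, leaning outward on the console-side rim. I'll retract and go to the middle strip.

Emit:
carry_out(
  motion=[
    [0, 0, 0, 0, 0.7],
    [0, 0, 0, 0, 0.7],
    [0, 0, -15, 0, 0.7],
    [0, 0, -30, 0, 0.68],
    [0, 0, -45, 0, 0.68],
    [0, 0, -30, 0, 0.68],
    [22, -25, 0, 0, 0.68],
    [31, -35, 0, 0, 0.68],
    [31, -35, 0, 0, 0.68],
    [31, -35, 0, 0, 0.68],
    [31, -35, 0, 0, 0.68],
    [31, -33, 0, 0, 0.68],
  ],
)

```text
t: 26.0
eef_pos: [518.0, 365.3, 252.2]
tcp_rot: [3.14, -0.001, 1.482]
ft_force: [0.2, -0.2, 0.2]
opening: 0.32
grip_force: 0.0
```

Emit:
carry_out(
  motion=[
    [0, 0, 0, 0, 0.68],
    [0, 0, 0, 0, 0.68],
    [0, 0, 0, 0, 0.68],
  ],
)

```text
t: 26.3
eef_pos: [520.1, 363.6, 251.3]
tcp_rot: [3.141, -0.0, 1.481]
ft_force: [0.1, 0.5, -0.5]
opening: 0.319
grip_force: 0.0
```

Emit:
carry_out(
  motion=[
    [0, 0, 30, 0, 0.68],
    [0, 0, 30, 0, 0.68],
    [0, 0, 30, 0, 0.68],
    [0, 0, 20, 0, 0.68],
    [0, 0, 11, 0, 0.68],
    [0, 0, 0, 0, 0.68],
    [0, 0, 0, 0, 1],
    [0, 0, 0, 0, 1],
    [0, 0, 0, 0, 1],
    [0, 0, 0, 0, 1],
    [0, 0, 0, 0, 1],
  ],
)

```text
t: 27.4
eef_pos: [519.7, 364.3, 130.5]
tcp_rot: [3.141, -0.001, 1.482]
ft_force: [-1.0, -0.0, 6.1]
opening: 0.082
grip_force: 30.0
```

Emit:
carry_out(
  motion=[
    [0, 0, -12, 0, 1],
    [0, 0, -20, 0, 1],
    [0, 0, -25, 0, 1],
    [0, 0, -25, 0, 1],
    [0, 0, -25, 0, 1],
    [0, 0, -13, 0, 1],
    [0, 0, 0, 0, 1],
    [0, 0, 0, 0, 1],
  ],
)

```text
t: 28.2
eef_pos: [519.2, 364.0, 248.9]
tcp_rot: [-3.141, 0.0, 1.482]
ft_force: [0.0, 0.8, -1.6]
opening: 0.082
grip_force: 30.0
```

Emit:
carry_out(
  motion=[
    [-15, 11, 0, 0, 1],
    [-30, 23, 0, 0, 1],
    [-35, 26, 0, 0, 1],
    [-35, 26, 0, 0, 1],
    [-30, 23, 0, 0, 1],
    [-20, 15, 0, 0, 1],
    [-11, 9, 0, 0, 1],
    [0, 0, 0, 0, 1],
    [0, 0, 0, 0, 1],
  ],
)

```text
t: 29.1
eef_pos: [635.9, 177.4, 249.1]
tcp_rot: [-3.14, -0.0, 1.482]
ft_force: [-0.0, -0.3, -0.8]
opening: 0.078
grip_force: 30.0
```

Emit:
carry_out(
  motion=[
    [0, 0, 10, 0, 1],
    [0, 0, 20, 0, 1],
    [0, 0, 20, 0, 1],
    [0, 0, 20, 0, 1],
    [0, 0, 20, 0, 1],
    [0, 0, 15, 0, 1],
    [0, 0, 8, 0, 1],
    [0, 0, 4, 0, 1],
    [0, 0, 0, 0, 1],
    [0, 0, 0, 0, 1],
  ],
)

```text
t: 30.1
eef_pos: [636.6, 177.1, 133.4]
tcp_rot: [3.14, -0.0, 1.482]
ft_force: [0.1, -0.3, -0.5]
opening: 0.085
grip_force: 30.0
```

Emit:
carry_out(
  motion=[
    [0, 0, 2, 0, 1],
    [0, 0, 0, 0, 1],
    [0, 0, 0, 0, 0.85],
    [0, 0, 0, 0, 0.82],
    [0, -4, 0, 0, 0.82],
    [0, -5, 0, 0, 0.82],
    [0, -4, 0, 0, 0.82],
    [0, -3, 0, 0, 0.82],
    [0, -3, 0, 0, 0.82],
    [0, 0, 0, 0, 0.82],
  ],
)

```text
t: 31.1
eef_pos: [617.1, 178.8, 130.8]
tcp_rot: [3.142, -0.0, 1.482]
ft_force: [-0.2, -0.6, 0.4]
opening: 0.181
grip_force: 0.0
```

Emit:
carry_out(
  motion=[
    [0, 0, 0, 0, 0.7],
    [0, 0, 0, 0, 0.7],
    [0, 0, -15, 0, 0.7],
    [0, 0, -30, 0, 0.68],
    [0, 0, -45, 0, 0.68],
    [0, 0, -30, 0, 0.68],
    [0, 0, 0, 0, 0.68],
    [0, 0, 0, 0, 0.68],
  ],
)

```text
t: 31.9
eef_pos: [617.3, 178.6, 250.7]
tcp_rot: [3.141, -0.0, 1.482]
ft_force: [-0.3, 0.1, -1.2]
opening: 0.32
grip_force: 0.0
```

Run:
```python
from h import *
st(); w=cam("wrist"); s=cam("side")
a=cv2.resize(w["color"][:,60:480],(420,420)); b=cv2.resize(s["color"][190:330,130:260],(390,420),interpolation=cv2.INTER_CUBIC)
cv2.imwrite("pics/c8.png",np.hstack([a,b])[:,:800,::-1])
```

```text
{'t': np.float64(31.9), 'eef_pos': array([617.332, 178.631, 250.731]), 'tcp_rot': array([ 3.141, -0.   ,  1.482]), 'joints': array([0.179, 0.492, 1.478, 0.   , 1.171, 0.268]), 'ft_force': array([-0.274,  0.129, -1.213]), 'opening': np.float64(0.32), 'grip_force': np.float64(0.0)}
```

View pics/c8.png

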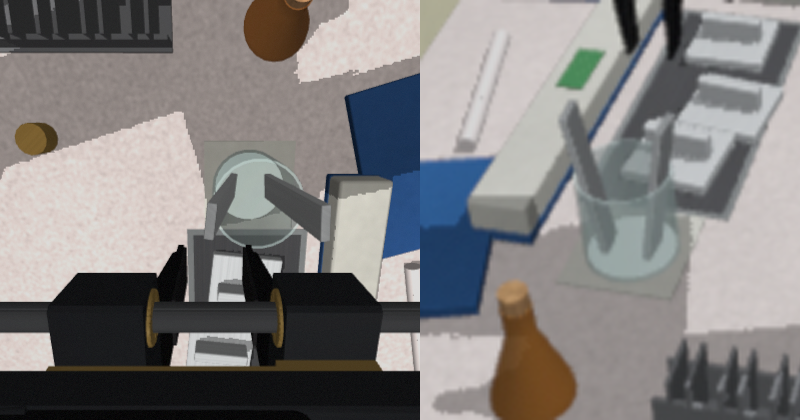

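Both strips stand in a V in the jar. Next is the near strip.

Emit:
carry_out(
  motion=[
    [17, -24, 0, 0, 0.68],
    [27, -36, 0, 0, 0.68],
    [29, -38, 0, 0, 0.68],
    [29, -38, 0, 0, 0.68],
    [29, -38, 0, 0, 0.68],
    [26, -36, 0, 0, 0.68],
    [20, -26, 0, 0, 0.68],
    [0, 0, 0, 0, 0.68],
    [0, 0, 0, 0, 0.68],
  ],
)

```text
t: 32.9
eef_pos: [397.6, 376.1, 249.7]
tcp_rot: [-3.14, 0.001, 1.483]
ft_force: [-0.4, -0.1, 1.0]
opening: 0.318
grip_force: 0.0
```

Emit:
carry_out(
  motion=[
    [0, 0, 30, 0, 0.68],
    [0, 0, 30, 0, 0.68],
    [0, 0, 30, 0, 0.68],
    [0, 0, 20, 0, 0.68],
    [0, 0, 10, 0, 0.68],
    [0, 0, 0, 0, 0.68],
    [0, 0, 0, 0, 1],
    [0, 0, 0, 0, 1],
    [0, 0, 0, 0, 1],
    [0, 0, 0, 0, 1],
    [0, 0, 0, 0, 1],
  ],
)

```text
t: 34.0
eef_pos: [398.0, 376.2, 131.4]
tcp_rot: [3.141, -0.001, 1.482]
ft_force: [-3.3, 0.4, 6.0]
opening: 0.08
grip_force: 30.0
```

Emit:
carry_out(
  motion=[
    [0, 0, -12, 0, 1],
    [0, 0, -20, 0, 1],
    [0, 0, -25, 0, 1],
    [0, 0, -25, 0, 1],
    [0, 0, -25, 0, 1],
    [0, 0, -30, 0, 1],
    [0, 0, -30, 0, 1],
    [0, 0, -23, 0, 1],
    [0, 0, 0, 0, 1],
    [0, 0, 0, 0, 1],
  ],
)

```text
t: 35.0
eef_pos: [397.9, 375.8, 320.9]
tcp_rot: [3.141, -0.0, 1.482]
ft_force: [-0.1, -0.7, -1.7]
opening: 0.084
grip_force: 30.0
```

Emit:
carry_out(
  motion=[
    [-12, 20, 0, 0, 1],
    [-22, 35, 0, 0, 1],
    [-25, 38, 0, 0, 1],
    [-25, 38, 0, 0, 1],
    [-25, 38, 0, 0, 1],
    [-25, 38, 0, 0, 1],
    [-22, 35, 0, 0, 1],
    [-15, 23, 0, 0, 1],
    [-6, 12, 0, 0, 1],
    [0, 0, 0, 0, 1],
    [0, 0, 0, 0, 1],
    [0, 0, 0, 0, 1],
  ],
)

```text
t: 36.2
eef_pos: [657.2, 176.2, 320.8]
tcp_rot: [-3.141, -0.0, 1.483]
ft_force: [-0.7, 0.6, -1.2]
opening: 0.086
grip_force: 30.0
```

Run:
```python
from h import *
st(); w=cam("wrist"); s=cam("side")
a=cv2.resize(w["color"][:,60:480],(420,420)); b=cv2.resize(s["color"][190:330,130:260],(390,420),interpolation=cv2.INTER_CUBIC)
cv2.imwrite("pics/c9.png",np.hstack([a,b])[:,:800,::-1])
```

```text
{'t': np.float64(36.2), 'eef_pos': array([657.245, 176.205, 320.799]), 'tcp_rot': array([-3.141, -0.   ,  1.483]), 'joints': array([0.165, 0.504, 1.271, 0.   , 1.366, 0.252]), 'ft_force': array([-0.669,  0.59 , -1.162]), 'opening': np.float64(0.086), 'grip_force': np.float64(30.0)}
```

View pics/c9.png

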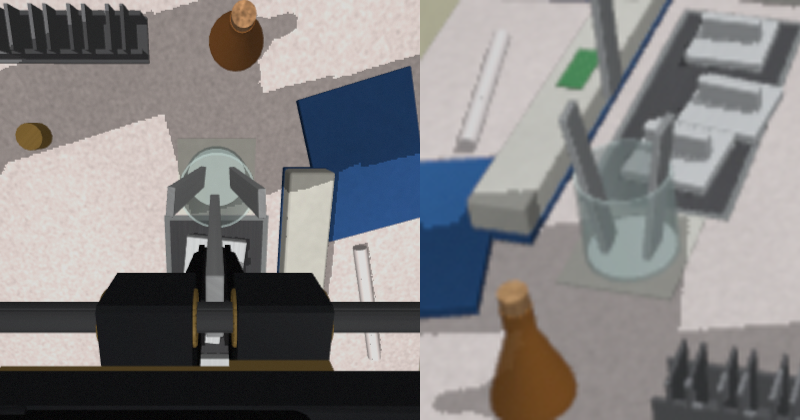

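It is centred between the other two, so I'll lower it straight down.

Emit:
carry_out(
  motion=[
    [0, 0, 15, 0, 1],
    [0, 0, 25, 0, 1],
    [0, 0, 25, 0, 1],
    [0, 0, 25, 0, 1],
    [0, 0, 20, 0, 1],
    [0, 0, 15, 0, 1],
    [0, 0, 15, 0, 1],
    [0, 0, 15, 0, 1],
    [0, 0, 12, 0, 1],
    [0, 0, 10, 0, 1],
    [0, 0, 0, 0, 1],
  ],
)

```text
t: 37.4
eef_pos: [657.8, 175.0, 142.2]
tcp_rot: [-3.14, 0.0, 1.482]
ft_force: [0.6, -0.3, -1.4]
opening: 0.082
grip_force: 30.0
```

Emit:
carry_out(
  motion=[
    [0, 0, 6, 0, 1],
    [0, 0, 4, 0, 1],
    [0, 0, 0, 0, 1],
    [0, 0, 0, 0, 1],
  ],
)

```text
t: 37.8
eef_pos: [658.3, 175.0, 133.8]
tcp_rot: [3.141, -0.0, 1.482]
ft_force: [-0.7, -0.0, -0.1]
opening: 0.085
grip_force: 30.0
```

Emit:
carry_out(
  motion=[
    [0, 0, 2, 0, 1],
    [0, 0, 0, 0, 1],
    [0, 0, 0, 0, 0.85],
    [0, 0, 0, 0, 0.82],
    [0, 3, 0, 0, 0.82],
    [0, 3, 0, 0, 0.82],
    [0, 3, 0, 0, 0.82],
    [0, 3, 0, 0, 0.82],
    [0, 0, 0, 0, 0.82],
    [0, 0, 0, 0, 0.82],
  ],
)

```text
t: 38.8
eef_pos: [670.2, 173.9, 131.5]
tcp_rot: [-3.142, -0.0, 1.482]
ft_force: [-0.3, -0.4, -0.2]
opening: 0.179
grip_force: 0.0
```

Emit:
carry_out(
  motion=[
    [0, 0, -10, 0, 0.82],
    [0, 0, -20, 0, 0.82],
    [0, 0, -35, 0, 0.82],
    [0, 0, -45, 0, 0.82],
    [0, 0, -30, 0, 0.82],
    [0, 0, 0, 0, 0.82],
    [0, 0, 0, 0, 0.82],
  ],
)

```text
t: 39.5
eef_pos: [670.0, 174.0, 272.5]
tcp_rot: [3.14, -0.0, 1.482]
ft_force: [0.7, -0.0, -1.1]
opening: 0.176
grip_force: 0.0
```

Run:
```python
from h import *
st(); w=cam("wrist"); s=cam("side"); t=cam("top")
a=cv2.resize(w["color"][:,60:480],(300,300)); b=cv2.resize(s["color"][130:330,130:330],(450,450),interpolation=cv2.INTER_CUBIC)
np.savez("t10.npz",**t);c=cv2.resize(t["color"][130:240,195:365],(348,225),interpolation=cv2.INTER_CUBIC)
A=np.zeros((560,800,3),np.uint8);A[:300,:300]=a;A[:450,350:]=b;A[305:530,:348]=c
cv2.imwrite("pics/c10.png",A[:,:,::-1])
```

```text
{'t': np.float64(39.5), 'eef_pos': array([669.983, 173.985, 272.482]), 'tcp_rot': array([ 3.14 , -0.   ,  1.482]), 'joints': array([0.159, 0.552, 1.312, 0.   , 1.276, 0.248]), 'ft_force': array([ 0.723, -0.016, -1.082]), 'opening': np.float64(0.176), 'grip_force': np.float64(0.0)}
```

View pics/c10.png

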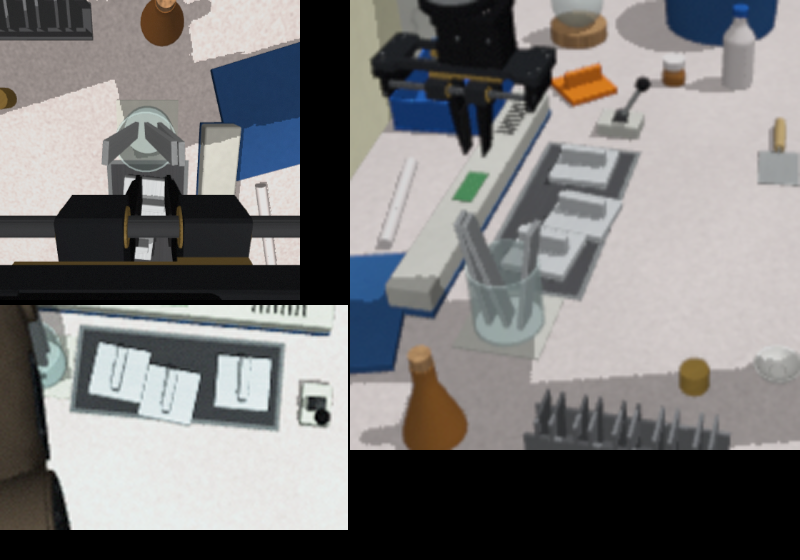

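One mould, m2, has been knocked to (168,393) in the top crop, over the plate's near edge. The three strips are in the jar. I've now viewed 16 pictures, over the 14 allowed, so I'll view no more and measure by code, starting from the corners already read.

```bash
cat >> h.py <<'E'
from scipy.optimize import least_squares
CO,CY=np.array([634.8,-62.6]),-0.085
def fitm(t,uv,g,h=45,z=14):
    sq=[(1,1),(1,-1),(-1,-1),(-1,1)]
    P=lambda p:[(p[0]+np.cos(p[2])*a*h-np.sin(p[2])*b*h,p[1]+np.sin(p[2])*a*h+np.cos(p[2])*b*h,z) for a,b in sq]
    r=least_squares(lambda p:np.concatenate([proj(t,X)-u for X,u in zip(P(p),uv)]),g);c,s=np.cos(CY),np.sin(CY)
    d=r.x[:2]-CO;return np.round(r.x,3),"cooler",np.round([c*d[0]+s*d[1],-s*d[0]+c*d[1],r.x[2]-CY],3),"res",np.round(np.abs(r.fun).max(),2)
E
python3 - <<'E'
from h import *
t=dict(np.load("t10.npz"));f=lambda *q:[(np.array(p)-[0,305])/2.046+[195,130] for p in q]
img=t["color"]; 
def refine(uv):  # snap to corners
    return cv2.cornerSubPix(cv2.cvtColor(img,cv2.COLOR_RGB2GRAY),np.array(uv,np.float32).reshape(-1,1,2),(2,2),(-1,-1),(3,30,.01)).reshape(-1,2)
for n,q,g in(("m1",((97,343),(150,349),(143,402),(90,395)),(642,31,-.1)),("m2",((148,366),(199,372),(190,424),(140,416)),(600,-60,-.15)),("m3",((216,355),(269,356),(271,411),(216,412)),(626,-170,0))):
    u=f(*q);print(n,*fitm(t,u,g));print("  sub",*fitm(t,refine(u),g))
E
```

```text
m1 [ 6.39592e+02  3.55410e+01 -1.17000e-01] cooler [-3.5580e+00  9.8193e+01 -3.2000e-02] res 0.46
  sub [ 6.39904e+02  3.70920e+01 -2.03000e-01] cooler [-3.378 99.766 -0.118] res 0.45
m2 [ 6.01444e+02 -4.79290e+01 -1.46000e-01] cooler [-34.481  11.786  -0.061] res 0.85
  sub [ 6.01705e+02 -4.72650e+01 -1.72000e-01] cooler [-34.277  12.47   -0.087] res 0.49
m3 [ 6.21149e+02 -1.72341e+02  8.00000e-03] cooler [-4.28500e+00 -1.10504e+02  9.30000e-02] res 1.31
  sub [ 6.20142e+02 -1.73161e+02 -1.50000e-02] cooler [-5.21900e+00 -1.11406e+02  7.00000e-02] res 1.48
```

Emit:
carry_out(
  motion=[
    [-20, -5, 0, 0, 0.4],
    [-36, -8, 0, 0, 0.4],
    [-40, -8, 0, 0, 0.4],
    [-40, -8, 0, 0, 0.4],
    [-40, -8, 0, 0, 0.4],
    [-30, -7, 0, 0, 0.4],
    [-21, -5, 0, 0, 0.4],
    [0, 0, 0, 0, 0.4],
  ],
)

```text
t: 40.45
eef_pos: [600.3, -50.0, 270.7]
tcp_rot: [-3.14, 0.0, 1.479]
ft_force: [0.1, 0.9, -0.9]
opening: 0.598
grip_force: 0.0
```

Emit:
carry_out(
  motion=[
    [0, 0, 0, -8.5, 0.4],
    [0, 0, 0, -8.5, 0.4],
    [0, 0, 0, -8.5, 0.4],
    [0, 0, 0, -8.5, 0.4],
    [0, 0, 0, -8.5, 0.4],
    [0, 0, 0, -8.5, 0.4],
    [0, 0, 0, -8.5, 0.4],
    [0, 0, 0, -8.5, 0.4],
    [0, 0, 0, -8.5, 0.4],
    [0, 0, 0, -8.5, 0.4],
    [0, 0, 0, -1.2, 0.4],
    [0, 0, 0, 0, 0.4],
  ],
)

```text
t: 41.65
eef_pos: [601.2, -47.2, 271.1]
tcp_rot: [3.141, -0.001, 2.984]
ft_force: [-0.3, 0.1, -0.4]
opening: 0.596
grip_force: 0.0
```

```bash
python3 -c "
from h import *
st()"
```

```text
{'t': np.float64(41.65), 'eef_pos': array([601.246, -47.156, 271.083]), 'tcp_rot': array([ 3.141e+00, -1.000e-03,  2.984e+00]), 'joints': array([-0.188,  0.416,  1.551,  0.   ,  1.175, -1.601]), 'ft_force': array([-0.286,  0.087, -0.355]), 'opening': np.float64(0.596), 'grip_force': np.float64(0.0)}
```

Emit:
carry_out(
  motion=[
    [0, 0, 40, 0, 0.4],
    [0, 0, 45, 0, 0.4],
    [0, 0, 45, 0, 0.4],
    [0, 0, 40, 0, 0.4],
    [0, 0, 30, 0, 0.4],
    [0, 0, 20, 0, 0.4],
    [0, 0, 14, 0, 0.4],
    [0, 0, 9, 0, 0.4],
    [0, 0, 0, 0, 0.4],
    [0, 0, 0, 0, 0.4],
  ],
)

```text
t: 42.65
eef_pos: [601.6, -47.8, 29.3]
tcp_rot: [3.142, 0.001, 2.986]
ft_force: [1.5, 0.2, 0.1]
opening: 0.601
grip_force: 0.0
```

Emit:
carry_out(
  motion=[
    [0, 0, 0, 0, 1],
    [0, 0, 0, 0, 1],
    [0, 0, 0, 0, 1],
    [0, 0, 0, 0, 1],
    [0, 0, 0, 0, 1],
    [0, 0, 0, 0, 1],
    [0, 0, 0, 0, 1],
    [0, 0, 0, 0, 1],
    [0, 0, 0, 0, 1],
  ],
)

```text
t: 43.55
eef_pos: [601.1, -47.6, 28.7]
tcp_rot: [3.141, -0.0, 2.986]
ft_force: [-0.5, 2.6, 4.0]
opening: 0.144
grip_force: 29.9
```

Emit:
carry_out(
  motion=[
    [0, -8, 0, 0, 1],
    [0, -10, 0, 0, 1],
    [0, 0, 0, -2, 1],
    [0, 0, 0, -2, 1],
    [-9, 0, 0, 0, 1],
    [-14, 0, 0, 0, 1],
    [-12, 0, 0, 0, 1],
    [0, 0, 0, 0, 1],
    [0, 0, 0, 0, 1],
  ],
)

```text
t: 44.45
eef_pos: [633.9, -69.3, 28.7]
tcp_rot: [-3.141, 0.002, 3.056]
ft_force: [2.7, -2.0, 0.1]
opening: 0.145
grip_force: 30.0
```

Emit:
carry_out(
  motion=[
    [0, 0, 0, 0, 0.6],
    [0, 0, 0, 0, 0.6],
    [0, 0, 0, 0, 0.6],
    [0, 0, 0, 0, 0.6],
    [0, 0, 0, 0, 0.6],
    [0, 0, -40, 0, 0.6],
    [0, 0, -50, 0, 0.6],
    [0, 0, -50, 0, 0.6],
    [0, 0, -50, 0, 0.6],
    [0, 0, 0, 0, 0.6],
  ],
)

```text
t: 45.45
eef_pos: [635.4, -68.9, 225.7]
tcp_rot: [-3.14, 0.011, 3.056]
ft_force: [0.3, -0.3, -1.5]
opening: 0.399
grip_force: 0.0
```

Emit:
carry_out(
  motion=[
    [20, -30, 0, 0, 1],
    [25, -40, 0, 0, 1],
    [25, -40, 0, 0, 1],
    [25, -40, 0, 0, 1],
    [20, -40, 0, 0, 1],
    [16, -39, 0, 0, 1],
    [0, 0, 0, 0, 1],
    [0, 0, 0, 0, 1],
  ],
)

```text
t: 46.25
eef_pos: [482.7, -286.0, 218.2]
tcp_rot: [3.141, -0.0, 3.054]
ft_force: [0.8, 0.1, -1.1]
opening: 0.005
grip_force: 0.0
```

```bash
cat >> h.py <<'E'
def chk():
    t=cam("top");c,s=np.cos(CY),np.sin(CY);W=lambda x,y,z=14:(CO[0]+c*x-s*y,CO[1]+s*x+c*y,z)
    # rectify plane z=14 : pixel (u,v) <- cooler x=120-v/2.. 2px/mm
    q=[(120,250),(120,-250),(-120,-250),(-120,250)];d=np.float32([(0,0),(1000,0),(1000,480),(0,480)])
    H=cv2.getPerspectiveTransform(np.float32([proj(t,W(*a)) for a in q]),d)
    g=cv2.cvtColor(cv2.warpPerspective(t["color"],H,(1000,480)),cv2.COLOR_RGB2GRAY)
    m=np.uint8(g>120)*255;m=m[90:390];m=cv2.morphologyEx(m,cv2.MORPH_CLOSE,np.ones((13,13)))
    for k in cv2.findContours(m,cv2.RETR_EXTERNAL,cv2.CHAIN_APPROX_NONE)[0]:
        if cv2.contourArea(k)>8000:
            (u,v),wh,a=cv2.minAreaRect(k);print("blob cooler x,y",round(120-(v+90)/2,1),round(250-u/2,1),"size",np.round(np.array(wh)/2),"ang",round(a,1))
E
python3 - <<'E'
from h import *
st(); chk()
t=cam("top");s=cam("side")
def tri(a,b):
    f=lambda X:np.concatenate([proj(t,X)-a,proj(s,X)-b]);r=least_squares(f,(560,-290,90));return r.x,np.abs(r.fun).max()
X,e=tri(np.array((740,350))/4.7+[195,110],np.array((371,238))*.7)
d=X[:2]-CO;c,q=np.cos(CY),np.sin(CY);print("tip",X,e,"cooler",c*d[0]+q*d[1],-q*d[0]+c*d[1])
E
```

```text
{'t': np.float64(46.25), 'eef_pos': array([ 482.734, -285.958,  218.221]), 'tcp_rot': array([ 3.141, -0.   ,  3.054]), 'joints': array([-0.653,  0.405,  1.723,  0.   ,  1.014, -2.136]), 'ft_force': array([ 0.836,  0.081, -1.056]), 'opening': np.float64(0.005), 'grip_force': np.float64(0.0)}
blob cooler x,y -3.2 -108.5 size [92. 93.] ang 90.0
blob cooler x,y -2.3 100.7 size [89. 90.] ang 6.2
blob cooler x,y -0.2 -7.4 size [91. 92.] ang 0.8
blob cooler x,y 0.3 0.2 size [149. 499.] ang 90.0
tip [ 548.55427765 -291.06378788   90.96124758] 0.3455114375257722 cooler -66.53830102165482 -234.96102121588058
```

All three moulds check out: each within 4 mm of the plate centreline in x, and turned no more than 6.2°. The lever tip triangulates to cooler x -66, z 91. I'll descend behind the lever and push it over.

Emit:
carry_out(
  motion=[
    [0, 0, 40, 0, 1],
    [0, 0, 45, 0, 1],
    [0, 0, 35, 0, 1],
    [0, 0, 20, 0, 1],
    [-20, 0, 0, 0, 1],
    [-20, 0, 0, 0, 1],
    [-12, 0, 0, 0, 1],
    [-8, 0, 0, 0, 1],
    [-8, 0, 0, 0, 1],
    [-8, 0, 0, 0, 1],
    [-8, 0, 0, 0, 1],
    [-8, 0, 0, 0, 1],
  ],
)

```text
t: 47.6
eef_pos: [575.4, -293.5, 78.7]
tcp_rot: [3.142, 0.0, 3.056]
ft_force: [-0.8, 0.2, 0.6]
opening: 0.004
grip_force: 0.4
```

Emit:
carry_out(
  motion=[
    [-6, 0, 0, 0, 1],
    [-6, 0, 0, 0, 1],
    [-4, 0, 0, 0, 1],
    [0, 0, 0, 0, 1],
    [0, 0, 0, 0, 1],
  ],
)

```text
t: 48.1
eef_pos: [590.8, -294.8, 78.6]
tcp_rot: [3.142, 0.0, 3.056]
ft_force: [-0.4, 0.3, 1.0]
opening: 0.003
grip_force: 0.0
```

Emit:
carry_out(
  motion=[
    [-3, 0, 0, 0, 1],
    [-3, 0, 0, 0, 1],
    [0, 0, 0, 0, 1],
    [0, 0, 0, 0, 1],
  ],
)

```text
t: 48.5
eef_pos: [596.9, -295.3, 78.6]
tcp_rot: [-3.142, 0.0, 3.056]
ft_force: [0.6, -0.7, 0.7]
opening: 0.008
grip_force: 0.1
```

Emit:
carry_out(
  motion=[
    [-2, 0, 0, 0, 1],
    [-2, 0, 0, 0, 1],
    [0, 0, 0, 0, 1],
    [0, 0, 0, 0, 1],
  ],
)

```text
t: 48.9
eef_pos: [598.9, -295.3, 78.2]
tcp_rot: [3.14, -0.005, 3.056]
ft_force: [-10.7, -0.0, 3.1]
opening: 0.004
grip_force: 5.3
```

The lever is against its stop (10.7 N). I'll back off, raise and verify.

Emit:
carry_out(
  motion=[
    [5, 0, 0, 0, 1],
    [20, 0, 0, 0, 1],
    [40, 0, 0, 0, 1],
    [45, 0, 0, 0, 1],
    [30, 0, -30, 0, 1],
    [0, 0, -45, 0, 1],
    [0, 0, -45, 0, 1],
    [0, 0, -20, 0, 1],
    [0, 0, 0, 0, 1],
  ],
)

```text
t: 49.8
eef_pos: [462.3, -284.4, 221.9]
tcp_rot: [-3.138, 0.006, 3.056]
ft_force: [0.7, 0.3, -0.2]
opening: 0.002
grip_force: 0.0
```

Run:
```python
from h import *
st(); chk()
c,s=np.cos(CY),np.sin(CY);W=lambda x,y,z:(CO[0]+c*x-s*y,CO[1]+s*x+c*y,z)
for n in("top","side"):
    k=cam(n);g=cv2.GaussianBlur(cv2.cvtColor(k["color"],cv2.COLOR_RGB2GRAY),(3,3),0)
    for a in(-.5,-.25,0,.25,.4,.5):
        u=np.round(proj(k,W(-30+76*np.sin(a),-235,21+80*np.cos(a)))).astype(int);print(n,a,u,g[u[1]-1:u[1]+2,u[0]-1:u[0]+2].mean().round())
# jar change since c10: compare strip region in side view
A=cam("side")["color"];ref=cv2.imread("pics/c10.png")[:450,350:,::-1];B=cv2.resize(A[130:330,130:330],(450,450),interpolation=cv2.INTER_CUBIC)
print("jar region diff",np.abs(ref[200:350,100:200].astype(int)-B[200:350,100:200]).mean())
```

```text
{'t': np.float64(49.8), 'eef_pos': array([ 462.29 , -284.382,  221.859]), 'tcp_rot': array([-3.138,  0.006,  3.056]), 'joints': array([-0.673,  0.373,  1.766,  0.   ,  0.996, -2.159]), 'ft_force': array([ 0.689,  0.261, -0.183]), 'opening': np.float64(0.002), 'grip_force': np.float64(0.0)}
blob cooler x,y -3.0 -108.0 size [92. 92.] ang 90.0
blob cooler x,y -2.3 100.8 size [89. 90.] ang 6.2
blob cooler x,y 0.3 -7.2 size [91. 91.] ang 0.9
blob cooler x,y 0.2 -44.0 size [150. 411.] ang 90.0
blob cooler x,y 0.3 211.7 size [ 75. 153.] ang 2.9
top -0.5 [352 184] 72.0
top -0.25 [353 178] 63.0
top 0 [354 172] 46.0
top 0.25 [354 167] 104.0
top 0.4 [354 164] 32.0
top 0.5 [354 162] 13.0
side -0.5 [260 167] 193.0
side -0.25 [255 164] 195.0
side 0 [250 163] 193.0
side 0.25 [245 163] 190.0
side 0.4 [242 164] 93.0
side 0.5 [240 165] 24.0
jar region diff 18.1844
```

Run:
```python
from h import *
ref=cv2.imread("pics/c10.png",0)[:450,350:];B=cv2.cvtColor(cv2.resize(cam("side")["color"][130:330,130:330],(450,450),interpolation=cv2.INTER_CUBIC),cv2.COLOR_RGB2GRAY)
for n,(y0,y1,x0,x1) in dict(tops1=(205,260,100,150),top2=(215,260,165,195),bottoms=(280,345,120,190)).items():
    r=cv2.matchTemplate(B[y0-15:y1+15,x0-15:x1+15],ref[y0:y1,x0:x1],cv2.TM_CCOEFF_NORMED);print(n,cv2.minMaxLoc(r)[1],np.array(cv2.minMaxLoc(r)[3])-15)
```

```text
tops1 0.7338607907295227 [0 0]
top2 0.6479539275169373 [1 2]
bottoms 0.9491764903068542 [0 0]
```

```bash
python3 -c "
from cell import env
print(env.job_done())"
```

```text
the job is handed in; nothing more can be done
None
```

The job is handed in: all three moulds measured square on the cold plate (one was knocked off during the run and I re-seated it), the three strips are standing in the jar, and the lever is fully over to the console side; no verdict came back, and I viewed 16 pictures against the limit of 14.

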